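# Trim a sash weight on the spring scale

### The arm

A 6-joint arm with a two-finger parallel gripper is mounted at the origin on the work surface. World frame = base frame: x ahead of the robot, y to its left, z up, the work surface at z = 0. Lengths are in m, angles in rad, forces in N, time in s.
With the tool pointing down it reaches from about 0.35 to 0.775 m from the base axis. Payload 7.3 kg.
Tool frame: the origin (TCP) lies at the very end of the fingers, on their centre line; the grasp point (between the pads) lies 19 mm behind it; z points along the fingers, y is the line along which they close (so a half turn about z gives the same grasp; the last joint's range is limited). The gripper opens to 92 mm and grips with 3 to 60 N. Pads are 19 mm wide; open, the fingers measure 130 mm over their backs; the gripper's body (75 mm by 190 mm) begins 47 mm behind the grasp point.
Start: joints at [1.054, 0.342, 1.524, -0, 1.275, -0.146], TCP at [0.19, 0.489, 0.227] pointing down, gripper open.
Joint ranges: [-2.53, 2.53], [-0.77, 2.02], [0.04, 2.7], [-1, 4.14], [0.28, 2.66], [-3.11, 3.11]. Speed limits (rad/s): [2.57, 2.57, 3.14, 3.14, 3.14, 3.14].

### API

Orientations are given as [roll, pitch, yaw] about the fixed x, y, z axes, in that order (R = Rz(yaw) Ry(pitch) Rx(roll)).
In Python, from cell import telemetry, eyes, job gives the robot as it stands.
- The arm moves only by the tool apply_moves, never from a script. Its arguments are lists of equal length, an entry for each row: "delta_pos": the shift along the world's x, y, z each as a share of 0.4 m, from -1 to 1, a list of three; "dr": the turn, a rotation vector about the world's x, y, z each as a share of 0.5 rad, from -1 to 1, a list of three; "jaw": the opening, from 0 (shut) to 1 (fully open). A call has 1 to 8 rows; each row is the pose to reach, as a shift and turn from the pose commanded when the call began; what a row does not reach only later rows make up. A row lasts 1/12 s, in which the tool goes at most 41.7 mm and 7.16 degrees, less where a joint would pass 70% of its speed; a pose out of reach is approached as far as the arm can. A call with a number of a shift or a turn outside -1 to 1 is refused whole. A call with a gripper value outside its range is refused whole. The fingers move at their own pace and stop on an object; "force" is the grip in N (left out, the last holds). Time passes only in rows, so rows that repeat a pose let the fingers close. It gives the time, the measured TCP pose, the force, the opening and the grip force at its end, in the units of the state.
- telemetry.observe(): the state, without advancing time (a new reading comes with each control period).
- eyes.read_camera(name): name is "side" or "top" or "wrist"; returns the picture (420x560x3 uint8, red, green, blue); there is no depth.
- eyes.camera_model(name): a dict with "vertical_fov" (degrees; the focal length in pixels is half the picture's height over the tangent of half this angle, whatever the lens; pixels are square), "cx", "cy" (the principal point, pixels), "rvec" (rotation vector, rad) and "tvec" (3), from world to camera coordinates, as OpenCV has them; the wrist camera has in their place "hand_eye" (4x4, takes a point from camera to tool coordinates, whose origin is the TCP and whose axes are the flange's). Camera axes: x right, y down, z forward; pixel columns grow to the right and rows downward; lengths in m; the calibration is good to about 2 mm. A picture is of the moment at which its call begins: read the wrist's pose just before it. camera_model takes no time and is no camera call.
- job.hand_in(): hands the job in; it is judged then, once.
The state is a dict: "time": time; "qpos": joint angles; "qvel": joint speeds; "joint_efforts": joint torques, N m; "tool_pos": TCP position; "tool_rot": TCP orientation; "contact_force": force on the tool from outside, world axes, zero at the start; "torque": the same for the moment, N m; "opening": finger opening in m; "grip_force": force on a finger pad.
Only numpy, scipy, OpenCV 4.12 (cv2) and the standard library are available. Lean on these libraries where they do the work, as an engineer would, in place of code of your own. Each camera call takes 0.05 s, during which the arm holds its last target. There are 200 camera calls.

### The job

The bay window's sash weight is too heavy: push steel slugs off the spring scale's pan into the catch tray behind it, without lifting any slug, until the pan has risen so that its pointer rests level with the heavy line on the index plate beside it. The slugs weigh 100, 200, 300 and 400 g, the wider the heavier, and the pan rises 6 mm for every 100 g taken off. The slugs that stay must lie flat on the pan, the rest in the tray, and everything else on the sideboard stays where it is.

Things in the scene. Friction and masses are not known exactly. Their poses are not given: they have to be found in the camera images.
- scale: White spring scale, fixed. Origin: on the table under the scale; +x runs from pan to catch tray (away from the robot, give or take the yaw), y along the pan, z up. Open catch tray on its far side: inside x 41 to 137 mm, y +-123 mm, cork floor at z 15 mm, walls to z 46 mm. The sprung pan is nearer the robot and always stands above the tray's walls.
- pan (a joint): How far the pan has sunk, m: 0 empty, at most 0.070. Linear spring: 6 mm for every 100 g on it, so about 0.060 at the start with all 1000 g. Pan's upper face is at height 130 mm minus this. Settles within about 1 s. Lightly damped.
- pan_floor (a point): Centre of the upper face of the sprung pan (dark steel plate, 80 mm along x, 254 mm along y), at scale x -10 mm, y 0; axes as the scale's; moves with the pan. Five rails along x, 3 mm thick, 8 mm tall, at y -125.5, -62, 0, +62, +125.5 mm make four lanes about 60 mm wide, open towards the robot and towards the tray, one slug in each.
- pan_pointer (a point): Thin dark pointer that sticks out of the pan's +y side just in front of an index plate, level with the pan's upper face (scale x -24 mm, y 180 mm); moves with the pan. At the start it stands well below the line.
- mark500 (a point): Middle of the heavy black line on one of three white index plates (fixed, 46 mm wide along y, 112 mm tall, 4 mm thick). Its line, 100 mm above the table, is where the pointer rests with 500 g on the pan. Only the plate that stands beside the pointer, at the scale's +y end (scale x -30, y 180 mm), counts; the other two are parked at the -y end. Which is where varies.
- mark600 (a point): Middle of the heavy black line on one of three white index plates (fixed, 46 mm wide along y, 112 mm tall, 4 mm thick). Its line, 94 mm above the table, is where the pointer rests with 600 g on the pan. Only the plate that stands beside the pointer, at the scale's +y end (scale x -30, y 180 mm), counts; the other two are parked at the -y end. Which is where varies.
- mark700 (a point): Middle of the heavy black line on one of three white index plates (fixed, 46 mm wide along y, 112 mm tall, 4 mm thick). Its line, 88 mm above the table, is where the pointer rests with 700 g on the pan. Only the plate that stands beside the pointer, at the scale's +y end (scale x -30, y 180 mm), counts; the other two are parked at the -y end. Which is where varies.
- slug100: Plain steel sash-weight slug, an upright disc 25.5 mm in diameter and 25 mm tall, 100 g (true within 2 %). Origin: centre of its underside, z along its axis, up. It starts on the pan in the middle of one of the four lanes, about 42 mm from the pan's tray-side edge; which lane varies.
- slug200: Plain steel sash-weight slug, an upright disc 36 mm in diameter and 25 mm tall, 200 g (true within 2 %). Origin: centre of its underside, z along its axis, up. It starts on the pan in the middle of one of the four lanes, about 42 mm from the pan's tray-side edge; which lane varies.
- slug300: Plain steel sash-weight slug, an upright disc 44.2 mm in diameter and 25 mm tall, 300 g (true within 2 %). Origin: centre of its underside, z along its axis, up. It starts on the pan in the middle of one of the four lanes, about 42 mm from the pan's tray-side edge; which lane varies.
- slug400: Plain steel sash-weight slug, an upright disc 51 mm in diameter and 25 mm tall, 400 g (true within 2 %). Origin: centre of its underside, z along its axis, up. It starts on the pan in the middle of one of the four lanes, about 42 mm from the pan's tray-side edge; which lane varies.
- paperweight: Bystander: domed clear glass paperweight, 66 mm across, 46 mm tall, on the table at the scale's -y side. Origin: centre of underside.
- stapler: Bystander: chrome stapler, 140 x 36 x about 62 mm, on the table at the scale's +y side. Origin: centre of underside, x along its length.
- pot: Bystander: empty terracotta pot, rounded, 112 mm across, 100 mm tall. Origin: centre of underside.
- dish: Bystander: matte black dish, 132 mm across, 22 mm tall, holding two steel keys. Origin: centre of underside.
Not all that is in view belongs to the job. What is shaped like the slug300 but brown or turquoise is not meant. What is shaped like the part that bears mark600 but orange is not meant.

How it is judged:
At the end, for the whole second after the job is handed in: The pan rests (under 5 mm/s) with its pointer within 2.4 mm of the height of the heavy line on the index plate beside it; each of the four slugs is at rest (under 20 mm/s) and either lies flat on the pan (tilt under 0.1 rad, underside within 4 mm of the pan) or lies in the catch tray (((horizontal distance between pan_pointer and mark500 below 0.03 m and z of pan_pointer in the frame of mark500 between -0.0024 and 0.0024 m) or (horizontal distance between pan_pointer and mark600 below 0.03 m and z of pan_pointer in the frame of mark600 between -0.0024 and 0.0024 m) or (horizontal distance between pan_pointer and mark700 below 0.03 m and z of pan_pointer in the frame of mark700 between -0.0024 and 0.0024 m)) and velocity of joint pan between -0.005 and 0.005 m/s and ((z of slug100 in the frame of pan_floor between -0.004 and 0.004 m and x of slug100 in the frame of pan_floor between -0.04 and 0.04 m and y of slug100 in the frame of pan_floor between -0.127 and 0.127 m and angle between slug100's own z axis and vertical below 0.1 rad) or (z of slug100 in the frame of scale between 0.01 and 0.055 m and x of slug100 in the frame of scale between 0.036 and 0.142 m and y of slug100 in the frame of scale between -0.128 and 0.128 m)) and linear speed of each of slug100, slug200, slug300, slug400 below 0.02 m/s and ((z of slug200 in the frame of pan_floor between -0.004 and 0.004 m and x of slug200 in the frame of pan_floor between -0.04 and 0.04 m and y of slug200 in the frame of pan_floor between -0.127 and 0.127 m and angle between slug200's own z axis and vertical below 0.1 rad) or (z of slug200 in the frame of scale between 0.01 and 0.055 m and x of slug200 in the frame of scale between 0.036 and 0.142 m and y of slug200 in the frame of scale between -0.128 and 0.128 m)) and ((z of slug300 in the frame of pan_floor between -0.004 and 0.004 m and x of slug300 in the frame of pan_floor between -0.04 and 0.04 m and y of slug300 in the frame of pan_floor between -0.127 and 0.127 m and angle between slug300's own z axis and vertical below 0.1 rad) or (z of slug300 in the frame of scale between 0.01 and 0.055 m and x of slug300 in the frame of scale between 0.036 and 0.142 m and y of slug300 in the frame of scale between -0.128 and 0.128 m)) and ((z of slug400 in the frame of pan_floor between -0.004 and 0.004 m and x of slug400 in the frame of pan_floor between -0.04 and 0.04 m and y of slug400 in the frame of pan_floor between -0.127 and 0.127 m and angle between slug400's own z axis and vertical below 0.1 rad) or (z of slug400 in the frame of scale between 0.01 and 0.055 m and x of slug400 in the frame of scale between 0.036 and 0.142 m and y of slug400 in the frame of scale between -0.128 and 0.128 m))); the robot touches nothing.
It fails at once if a slug is lifted more than 15 mm off the pan (z of any of slug100, slug200, slug300, slug400 in the frame of pan_floor above 0.015 m).
It fails at once if the glass paperweight is moved more than 30 mm (distance of paperweight from where it was at the start of the episode above 0.03 m).
It fails at once if the stapler is moved more than 30 mm (distance of stapler from where it was at the start of the episode above 0.03 m).
It fails at once if the terracotta pot is moved more than 30 mm (distance of pot from where it was at the start of the episode above 0.03 m).
It fails at once if the dish of keys is moved more than 30 mm (distance of dish from where it was at the start of the episode above 0.03 m).
It also fails if it takes over 42 s, if anything falls off the work surface, if the arm or the gripper's body presses on something with over 40 N, if the wrist force passes 120 N, or if a joint passes its speed limit or range.

## Working session

There is one attempt and no reset: what is moved stays moved. The work goes in short steps, Python scripts to look and compute and a tool call to move; the robot and the scene stay as the last step left them, time stands still between calls to the robot, and variables do not carry over. Pictures are saved under pics/ and viewed, at most 10 in all, crops included, and the job is handed in when it is done.

Besides the shell and the picture viewer there is one more tool, called after "Request:" in YAML: its name, and indented under it one key for each argument. apply_moves: Moves the arm, as the interface text tells. Its arguments: {"type":"object","properties":{"delta_pos":{"type":"array"},"dr":{"type":"array"},"jaw":{"type":"array"},"force":{"type":"number"}},"required":["delta_pos","dr","jaw"]}

```bash
mkdir -p pics
python3 - <<'E'
from cell import telemetry, eyes
import cv2
for n in("top","side"):
    cv2.imwrite(f"pics/{n}0.png",eyes.read_camera(n)[:,:,::-1]); print(n,eyes.camera_model(n))
s=telemetry.observe(); print(s["time"],s["tool_pos"],s["tool_rot"],s["opening"])
E
```

```text
top {'vertical_fov': 50.966824417645626, 'cx': 289.2519567563793, 'cy': 225.37532189350225, 'rvec': array([ 2.17389624, -2.14547019,  0.1088328 ]), 'tvec': array([0.01007114, 0.55038532, 1.46589143])}
side {'vertical_fov': 43.50332884010081, 'cx': 283.7234892279732, 'cy': 206.92822379096762, 'rvec': array([ 2.20980194, -0.70811545,  0.33671387]), 'tvec': array([-0.45088051,  0.294605  ,  1.30431029])}
0.1 [0.1900375  0.48901567 0.22611683] [-3.14024763e+00 -1.58142925e-04  2.77084198e+00] 0.0916113929872779
```

View pics/top0.png

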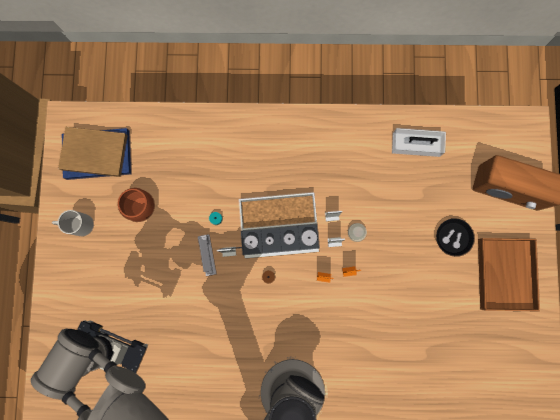

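View pics/side0.png

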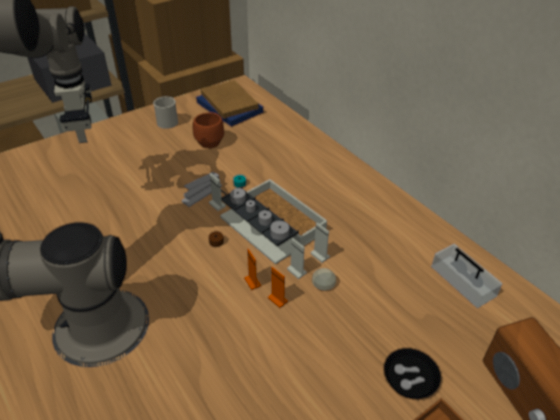

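The top picture shows the scale at about (280,225): its pan holds slugs at (251,241), (270,240), (290,239) and (309,238), and the pointer plate is near (228,250). The steel slugs on the pan are the ones meant. The brown (268,276) and turquoise (216,217) discs and the orange plates (324,277), (350,271) are decoys. I'll confirm this with an enlarged crop.

```bash
cat > h.py <<'E'
import numpy as np, cv2
from cell import eyes
def cam(n):
    m=eyes.camera_model(n); f=210/np.tan(np.radians(m["vertical_fov"])/2)
    R=cv2.Rodrigues(m["rvec"])[0]; return f,m["cx"],m["cy"],R,np.array(m["tvec"])
def ray(n,u,v,z):
    f,cx,cy,R,t=cam(n); d=R.T@np.array([(u-cx)/f,(v-cy)/f,1]); c=-R.T@t
    return c+d*(z-c[2])/d[2]
def proj(n,p):
    f,cx,cy,R,t=cam(n); q=R@np.asarray(p)+t; return np.array([f*q[0]/q[2]+cx,f*q[1]/q[2]+cy])
E
python3 - <<'E'
import cv2,numpy as np
a=cv2.imread("pics/top0.png")[180:290,190:375]; b=cv2.imread("pics/side0.png")[165:310,180:345]
a=cv2.resize(a,None,fx=4,fy=4,interpolation=2)
cv2.imwrite("pics/ca.png",a); cv2.imwrite("pics/cb.png",cv2.resize(b,None,fx=4,fy=4,interpolation=2))
E
```

```text
(no output)
```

View pics/ca.png

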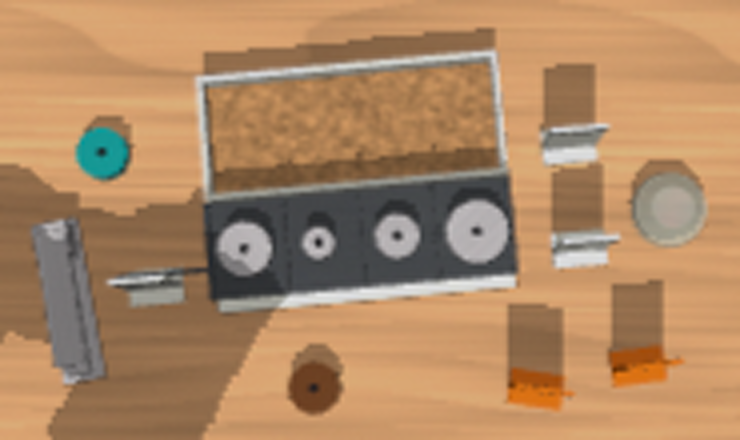

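View pics/cb.png

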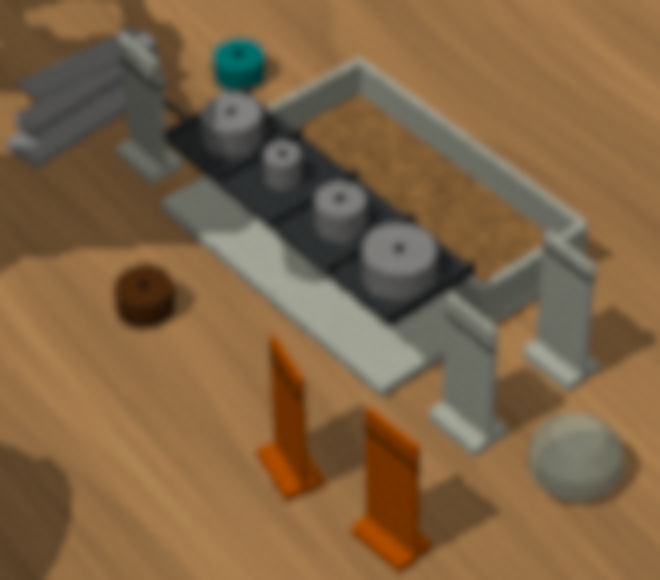

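Confirmed: in crop pixels the steel slugs are 300 at (244,248), 100 at (318,242), 200 at (397,235) and 400 at (477,231). The white plate at (145,280) stands beside the pointer. Its heavy line can't be read from here, so I'll work out the scale pose and then use the wrist camera.

Run:
```python
from h import *
np.set_printoptions(precision=4,suppress=True)
for n in("top","side"):
    f,cx,cy,R,t=cam(n); print(n,f,-R.T@t)
im=cv2.imread("pics/top0.png"); hsv=cv2.cvtColor(im,cv2.COLOR_BGR2HSV)
m=((hsv[:,:,1]<45)&(hsv[:,:,2]>105)).astype(np.uint8)*255
box=np.zeros_like(m); box[230:250,242:318]=m[230:250,242:318]
k=cv2.findContours(box,0,2)[0]
P=[]
for c in k:
    if cv2.contourArea(c)<12: continue
    (u,v),r=cv2.minEnclosingCircle(c); p=ray("top",u,v,.095); P.append(p); print("slug",u,v,r,p, "diam",2*np.sqrt(cv2.contourArea(c)/np.pi)*1.4/440)
P=sorted(P,key=lambda p:p[1]); d=P[-1]-P[0]; print("span",np.linalg.norm(d),"yaw",np.arctan2(-d[0],d[1]))
# tray corners outer at z=.046 from crop
for c in[(200,78),(494,54),(506,172),(207,196)]:
    print("tray",ray("top",190+c[0]/4,180+c[1]/4,.046))
for n,u,v in(("paperw",357.5,231.5),):
    print(n,ray("top",u,v,.02))
print("pointer", ray("top",190+120/4,180+283/4,.07),"platetop",ray("top",190+145/4,180+278/4,.112))
print(eyes.camera_model("wrist"))
```

```text
top 440.6023872792152 [0.385  0.0013 1.5178]
side 526.3247333491425 [-0.1042 -0.887   1.0926]
slug 269.0333251953125 240.13333129882812 4.125503063201904 [0.4941 0.0814 0.095 ] diam 0.02340587511853063
slug 250.6666717529297 241.6666717529297 6.8719401359558105 [0.4884 0.1408 0.095 ] diam 0.04038087090606663
slug 288.7368469238281 238.30262756347656 5.744913101196289 [0.5009 0.0177 0.095 ] diam 0.03310090603183699
slug 308.78570556640625 237.35714721679688 7.957265853881836 [ 0.5048 -0.0472  0.095 ] diam 0.047833217780215445
span 0.18872856151485015 yaw 0.08714946897176377
tray [0.6345 0.1852 0.046 ]
tray [ 0.6581 -0.0635  0.046 ]
tray [ 0.5577 -0.0743  0.046 ]
tray [0.5342 0.1766 0.046 ]
paperw [ 0.5333 -0.2156  0.02  ]
pointer [0.459  0.2436 0.07  ] platetop [0.4611 0.2167 0.112 ]
{'vertical_fov': 62.98347271942271, 'cx': 283.1795841954537, 'cy': 204.36017563721376, 'hand_eye': array([[-0.0007, -0.9665, -0.2568,  0.0695],
       [ 1.    , -0.0004, -0.001 , -0.    ],
       [ 0.0009, -0.2568,  0.9665, -0.1585],
       [ 0.    ,  0.    ,  0.    ,  1.    ]])}
```

Request:
apply_moves:
  delta_pos:
    - [0.425, -0.635, 0]
    - [0.425, -0.635, 0]
    - [0.425, -0.635, 0]
    - [0.425, -0.635, 0]
    - [0.425, -0.635, 0]
    - [0.425, -0.635, 0]
    - [0.425, -0.635, 0]
    - [0.425, -0.635, 0]
  dr:
    - [0, 0, 0.92]
    - [0, 0, 0.92]
    - [0, 0, 0.92]
    - [0, 0, 0.92]
    - [0, 0, 0.92]
    - [0, 0, 0.92]
    - [0, 0, 0.92]
    - [0, 0, 0.92]
  jaw: [0, 0, 0, 0, 0, 0, 0, 0]

```text
time: 0.77
tool_pos: [0.3611, 0.2329, 0.2266]
tool_rot: [-3.141, -0.0, -3.053]
contact_force: [-0.5, 0.7, 0.3]
opening: 0.0433
grip_force: 0.0
```

Request:
apply_moves:
  delta_pos:
    - [0, 0, 0]
    - [0, 0, 0]
    - [0, 0, 0]
    - [0, 0, 0]
    - [0, 0, 0]
    - [0, 0, 0]
  dr:
    - [0, -1, 0]
    - [0, -1, 0]
    - [0, -1, 0]
    - [0, -1, 0]
    - [0, -1, 0]
    - [0, -1, 0]
  jaw: [0, 0, 0, 0, 0, 0]

```text
time: 1.27
tool_pos: [0.3587, 0.2354, 0.2262]
tool_rot: [-3.092, 0.495, -3.037]
contact_force: [0.3, 0.5, 0.6]
opening: 0.0032
grip_force: 0.0
```

Run:
```python
from cell import telemetry, eyes
import cv2
s=telemetry.observe(); print(s["time"],s["tool_pos"],s["tool_rot"],s["opening"])
im=eyes.read_camera("wrist")[:,:,::-1]
cv2.imwrite("pics/w0.png",im)
```

```text
1.2667 [0.35873907 0.23538636 0.22622215] [-3.09182757  0.4948184  -3.03664444] 0.00322744077331209
```

View pics/w0.png

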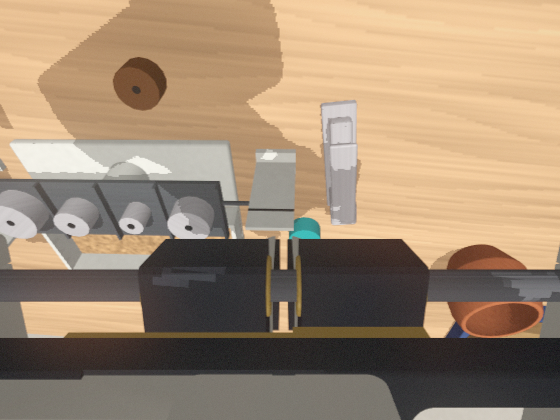

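The wrist view is upside down (far is low). The plate stands at (272,190) with its foot at the top (275,155) and its top edge at row ~230. A dark line crosses it at row ~210, and the pointer meets it from the left at (235,204). I'll project the candidate heights to see which line this is.

```bash
cat >> h.py <<'E'
from scipy.spatial.transform import Rotation as Ro
def wproj(s,p):
    m=eyes.camera_model("wrist"); f=210/np.tan(np.radians(m["vertical_fov"])/2)
    T=np.eye(4);T[:3,:3]=Ro.from_euler("xyz",s["tool_rot"]).as_matrix();T[:3,3]=s["tool_pos"]
    q=np.linalg.inv(T@np.array(m["hand_eye"]))@np.r_[p,1]; return np.array([f*q[0]/q[2]+m["cx"],f*q[1]/q[2]+m["cy"]])
O=np.array([.509,.049,0]); Y=.092
def S(x,y,z): return O+Ro.from_euler("z",Y).apply([x,y,z])
E
python3 - <<'E'
from h import *
from cell import telemetry
s=telemetry.observe()
for z in(0,.088,.094,.1,.112): print("face -x",z,[wproj(s,S(-.032,y,z)).round(1) for y in(.157,.18,.203)])
print("ptr",[wproj(s,S(-.024,y,.07)).round(1) for y in(.128,.18,.2)])
im=cv2.imread("pics/w0.png")
for c in(252,262,272,282,290): print(c,im[196:236,c].mean(1).astype(int))
E
```

```text
face -x 0 [array([256.4, 155.4]), array([275.8, 155.7]), array([295.3, 155.9])]
face -x 0.088 [array([247.6, 206.6]), array([270.6, 207.1]), array([293.7, 207.6])]
face -x 0.094 [array([246.9, 210.8]), array([270.2, 211.3]), array([293.6, 211.8])]
face -x 0.1 [array([246.1, 215.1]), array([269.8, 215.7]), array([293.5, 216.2])]
face -x 0.112 [array([244.6, 224.1]), array([268.8, 224.7]), array([293.2, 225.2])]
ptr [array([222.9, 199.8]), array([272.1, 200.8]), array([291.2, 201.2])]
252 [150 150 151 152 152 152 152 152 152 150 151 147 109  50  81 151 152 152
 151 153 151 152 151 151 151 153 151 153 151 152 153 170 186 184 162 158
 201 201 201 198]
262 [149 151 150 154 152 150 150 152 153 153 151 151 119  52  78 148 153 152
 152 152 150 152 152 152 153 152 152 150 151 152 154 167 189 187 168 149
 150 155 155 160]
272 [152 154 153 150 150 154 153 154 153 155 154 150 134  47  68 130 152 150
 153 152 151 152 152 149 150 153 152 151 150 152 151 161 186 186 175 153
 149 150 156 155]
282 [152 152 153 152 151 152 150 151 151 152 150 152 143  50  67 124 149 151
 152 155 152 152 153 154 153 154 154 152 149 150 153 157 187 188 187 193
 201 200 200 205]
290 [153 152 151 152 151 149 150 151 151 150 152 150 144  71  59 106 151 151
 153 153 152 152 152 153 152 152 153 154 153 154 154 158 183 189 180  98
  96  94  93 108]
```

Run:
```python
import cv2
im=cv2.imread("pics/w0.png")[140:240,210:320]
cv2.imwrite("pics/wc.png",cv2.resize(im,None,fx=6,fy=6,interpolation=2))
```

```text
(no output)
```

View pics/wc.png

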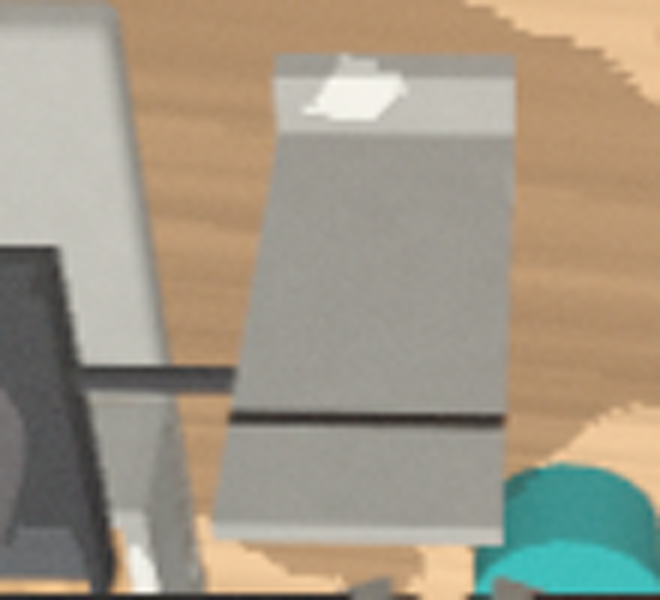

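The line sits 17.7 px below the plate's top edge. The predictions are 17.6 px for 88 mm, 13.4 px for 94 mm and 9 px for 100 mm, so this is the 88 mm line, i.e. 700 g. The pointer shows the same ~3 px calibration offset, which fits. I'll push off the 300 g slug, in the +y lane at about (0.488, 0.141).

Request:
apply_moves:
  delta_pos:
    - [0.178, -0.248, -0.168]
    - [0.178, -0.248, -0.168]
    - [0.178, -0.248, -0.168]
    - [0.178, -0.248, -0.168]
    - [0.178, -0.248, -0.168]
    - [0.178, -0.248, -0.168]
    - [0.178, -0.248, -0.168]
    - [0.178, -0.248, -0.168]
  dr:
    - [0, 1, 0]
    - [0, 1, 0]
    - [0, 1, 0]
    - [0, 1, 0]
    - [0, 1, 0]
    - [0, 1, 0]
    - [0, 1, 0]
    - [0, 1, 0]
  jaw: [0, 0, 0, 0, 0, 0, 0, 0]

```text
time: 1.98
tool_pos: [0.4317, 0.1365, 0.1595]
tool_rot: [3.14, 0.0, -3.052]
contact_force: [-1.0, 0.4, 0.1]
opening: 0.0003
grip_force: 0.0
```

Request:
apply_moves:
  delta_pos:
    - [0, 0, -0.09]
    - [0, 0, -0.183]
    - [0, 0, -0.183]
    - [0, 0, -0.183]
  dr:
    - [0, 0, 0]
    - [0, 0, 0]
    - [0, 0, 0]
    - [0, 0, 0]
  jaw: [0, 0, 0, 0]

```text
time: 2.32
tool_pos: [0.4297, 0.1371, 0.0864]
tool_rot: [3.141, -0.003, -3.05]
contact_force: [0.1, 0.2, 0.9]
opening: 0.0007
grip_force: 0.0
```

Request:
apply_moves:
  delta_pos:
    - [0.04, 0.004, 0]
    - [0.08, 0.007, 0]
    - [0.12, 0.011, 0]
    - [0.15, 0.014, 0]
    - [0.18, 0.016, 0]
    - [0.21, 0.019, 0]
    - [0.235, 0.021, 0]
    - [0.26, 0.024, 0]
  dr:
    - [0, 0, 0]
    - [0, 0, 0]
    - [0, 0, 0]
    - [0, 0, 0]
    - [0, 0, 0]
    - [0, 0, 0]
    - [0, 0, 0]
    - [0, 0, 0]
  jaw: [0, 0, 0, 0, 0, 0, 0, 0]

```text
time: 2.98
tool_pos: [0.5367, 0.1468, 0.0901]
tool_rot: [3.141, 0.004, -3.051]
contact_force: [-0.6, 0.5, -0.1]
opening: 0.0005
grip_force: 0.0
```

Run:
```python
from cell import eyes
import cv2,numpy as np
a=eyes.read_camera("top")[:,:,::-1][180:290,190:375]; b=eyes.read_camera("side")[:,:,::-1][165:310,180:345]
a=cv2.resize(a,(400,int(110*400/185)),interpolation=2); b=cv2.resize(b,(400,int(145*400/165)),interpolation=2)
cv2.imwrite("pics/p1.png",np.vstack([a,b]))
```

```text
(no output)
```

View pics/p1.png

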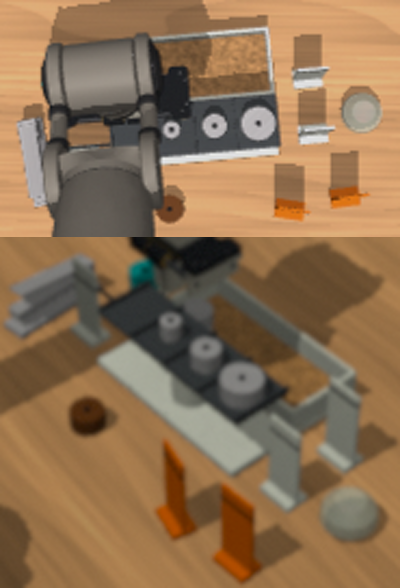

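The pan has risen, and the 300 g slug has left it and is seen behind the pan at about (200,310). I'll raise the arm and withdraw.

Request:
apply_moves:
  delta_pos:
    - [0, 0, 0.1]
    - [0, 0, 0.2]
    - [0, 0, 0.3]
    - [-0.1, 0.1, 0.3]
    - [-0.2, 0.2, 0.3]
    - [-0.3, 0.3, 0.3]
    - [-0.4, 0.4, 0.3]
    - [-0.4, 0.5, 0.3]
  dr:
    - [0, 0, 0]
    - [0, 0, 0]
    - [0, 0, 0]
    - [0, 0, 0]
    - [0, 0, 0]
    - [0, 0, 0]
    - [0, 0, 0]
    - [0, 0, 0]
  jaw: [0, 0, 0, 0, 0, 0, 0, 0]

```text
time: 3.75
tool_pos: [0.3951, 0.3011, 0.2086]
tool_rot: [3.141, 0.001, -3.052]
contact_force: [1.2, 0.3, -0.5]
opening: 0.0006
grip_force: 0.0
```

Request:
apply_moves:
  delta_pos:
    - [0, 0.05, 0]
    - [0, 0.1, 0]
    - [0, 0.1, 0]
    - [0, 0.1, 0]
    - [0, 0.1, 0]
    - [0, 0.1, 0]
    - [0, 0.1, 0]
    - [0, 0.1, 0]
  dr:
    - [0, -1, 0]
    - [0, -1, 0]
    - [0, -1, 0]
    - [0, -1, 0]
    - [0, -1, 0]
    - [0, -1, 0]
    - [0, -1, 0]
    - [0, -1, 0]
  jaw: [0, 0, 0, 0, 0, 0, 0, 0]

```text
time: 4.42
tool_pos: [0.3997, 0.3409, 0.2076]
tool_rot: [-3.095, 0.498, -3.042]
contact_force: [-0.0, 0.3, 0.3]
opening: 0.0004
grip_force: 0.0
```

Run:
```python
from cell import eyes,telemetry
import cv2,numpy as np
from h import wproj,S
s=telemetry.observe(); print(s["time"],s["tool_pos"])
w=eyes.read_camera("wrist")[:,:,::-1]; cv2.imwrite("pics/w1.png",w)
for z in(.082,.088,.094): print(z,wproj(s,S(-.024,.14,z)))
print("line",wproj(s,S(-.032,.18,.088)))
a=eyes.read_camera("top")[:,:,::-1][180:290,190:375]; b=eyes.read_camera("side")[:,:,::-1][165:310,180:345]
a=cv2.resize(a,(370,220),interpolation=2); b=cv2.resize(b,(400,350),interpolation=2)
o=np.zeros((590,800,3),np.uint8); o[:220,:370]=a; o[230:580,:400]=b; 
u,v=wproj(s,S(-.032,.16,.088)).astype(int); print(u,v)
c=w[max(v-70,0):v+70,max(u-65,0):u+65]; c=cv2.resize(c,None,fx=3,fy=3,interpolation=2); o[:c.shape[0],405:405+c.shape[1]]=c[:590]
cv2.imwrite("pics/p2.png",o)
```

```text
4.4167 [0.39967227 0.34086418 0.20762856]
0.082 [111.77024477 181.34735506]
0.088 [109.03653459 185.6572942 ]
0.094 [106.22348901 190.0923127 ]
line [150.7876605  179.30629991]
128 178
```

View pics/p2.png

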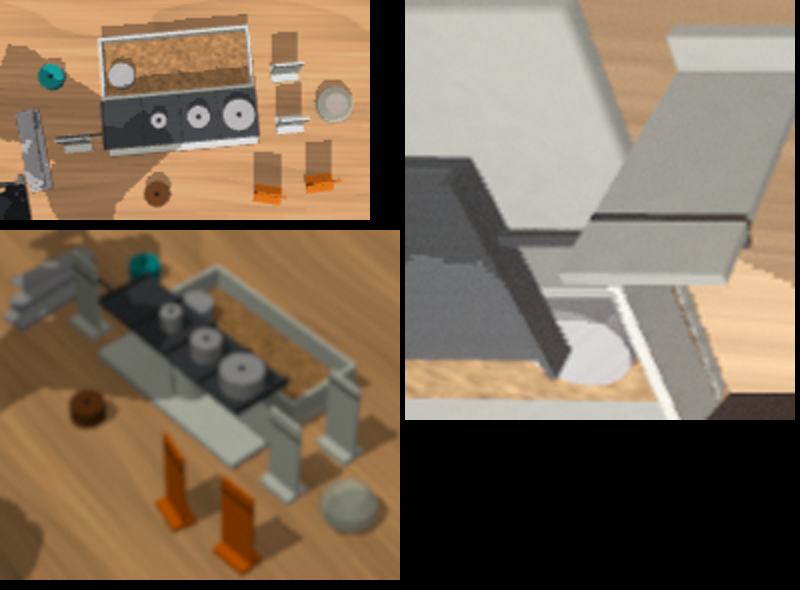

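The 300 g slug lies in the tray (top crop 122,75), and the other three stand flat on the pan. The pointer reads about row 187 against 185.7 predicted for 88 mm, and the line about row 180 against 179.3, so they agree within about 1 mm. I'll let the pan settle and measure the pointer once more before handing in.

Request:
apply_moves:
  delta_pos:
    - [0, 0, 0]
    - [0, 0, 0]
    - [0, 0, 0]
    - [0, 0, 0]
    - [0, 0, 0]
    - [0, 0, 0]
    - [0, 0, 0]
    - [0, 0, 0]
  dr:
    - [0, 0, 0]
    - [0, 0, 0]
    - [0, 0, 0]
    - [0, 0, 0]
    - [0, 0, 0]
    - [0, 0, 0]
    - [0, 0, 0]
    - [0, 0, 0]
  jaw: [0, 0, 0, 0, 0, 0, 0, 0]

```text
time: 5.23
tool_pos: [0.3985, 0.3407, 0.2063]
tool_rot: [-3.093, 0.498, -3.04]
contact_force: [-0.2, -0.2, -1.1]
opening: 0.0005
grip_force: 0.0
```

Request:
apply_moves:
  delta_pos:
    - [0, 0, 0]
    - [0, 0, 0]
    - [0, 0, 0]
    - [0, 0, 0]
    - [0, 0, 0]
    - [0, 0, 0]
    - [0, 0, 0]
    - [0, 0, 0]
  dr:
    - [0, 0, 0]
    - [0, 0, 0]
    - [0, 0, 0]
    - [0, 0, 0]
    - [0, 0, 0]
    - [0, 0, 0]
    - [0, 0, 0]
    - [0, 0, 0]
  jaw: [0, 0, 0, 0, 0, 0, 0, 0]

```text
time: 5.9
tool_pos: [0.3986, 0.3407, 0.2063]
tool_rot: [-3.093, 0.498, -3.04]
contact_force: [0.7, 0.2, -0.6]
opening: 0.0001
grip_force: 0.0
```

Run:
```python
from cell import eyes,job,telemetry
import numpy as np
from h import wproj,S
for i in range(2):
    s=telemetry.observe(); w=eyes.read_camera("wrist").mean(2)
    p=w[178:196,108]; l=w[172:188,151]
    print("ptr",p.astype(int),"pred88",wproj(s,S(-.024,.14,.088))); print("line",172+l.argmin(),"pred",wproj(s,S(-.032,.18,.088)))
print(job.hand_in())
```

```text
ptr [192 192 191 189 188 190 187 150 111  76  85  90  90 105 158 157 157 157] pred88 [109.12844146 187.2216138 ]
line 181 pred [150.90583075 180.99430254]
ptr [191 192 190 188 190 190 187 152 112  75  81  88  87 106 156 157 157 157] pred88 [109.14040133 187.22813341]
line 181 pred [150.9189135  181.00367776]
the job is handed in; nothing more can be done
None
```

I pushed the 300 g slug off the pan into the catch tray. The other three (700 g) stayed flat on the pan with its pointer within about 1 mm of the 88 mm (700 g) line, and I handed the job in at about 6 s; the hand-in returned no verdict.

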